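# Set the tab-lock heat dial of the well in use and start the food warmer

## Task

Start the food warmer for the pan of filling: on the heat dial of the well that holds the lidded pan, pinch the two release tabs, turn the dial clockwise from off to the middle dot, and let both tabs spring back out so that it is locked there; then press the start key between the dials. Go gently: the tabs are brittle, so squeeze them evenly and no harder than they need, turn without forcing anything, press the key only lightly, leave the other well's dial locked at off and leave the mug and the shaker standing where they are on the warmer.

Things in the scene. Friction and masses are not known exactly. Their poses are not given: they have to be found in the camera images.
- warmer: fixed steel twin-well food warmer, 500 (x) x 460 (y) mm, origin at the centre of its underside, z up. Control ledge on the robot's side: x -0.25 to -0.11, top z = 0.185; well deck behind it: x -0.11 to 0.25, top z = 0.210. Wells centred at x 0.07, left y +0.113, right y -0.113. On the ledge at x -0.190: left dial y +0.115, start key y 0, right dial y -0.115; each dial serves the well behind it
- pan: covered third-size pan, hung in the well in use, 325 x 176 mm, with an aluminium lid and a black bar handle reaching 50 mm above the well deck; fixed; origin at the centre of its flange's underside, on the well deck. It is in the left or in the right well
- blank: flat steel plate, 325 x 176 x 6 mm, closing the well not in use; fixed; origin at the centre of its underside, on the well deck
- dial_left (a joint): heat dial of the left well (warmer +y side), rad. 0 = off, its white pointer at the bar mark (towards warmer +x); grows CLOCKWISE seen from above: 0.524 smallest dot, 1.047 middle dot, 1.571 largest dot. Range -0.06 to 1.66; play of about 0.05 each way in a notch. A tooth under each tab locks it at every mark; with both tabs in, it turns against about 0.1 N m of friction
- dial_right (a joint): heat dial of the right well (warmer -y side), rad. 0 = off, its white pointer at the bar mark (towards warmer +x); grows CLOCKWISE seen from above: 0.524 smallest dot, 1.047 middle dot, 1.571 largest dot. Range -0.06 to 1.66; play of about 0.05 each way in a notch. A tooth under each tab locks it at every mark; with both tabs in, it turns against about 0.1 N m of friction
- dial_place_left (a point): NOMINAL centre of the left dial, on the ledge top (axes as the warmer's). It is bolted through slots: the true axis is up to 5 mm off in x and in y; centre by feel or sight. Black knob 40 mm across, 36 mm tall (pointer bar 2 mm more), two opposite tabs square to its pointer (along warmer y when off), in a fixed dark notched ring 76 mm across, 8 mm high
- dial_place_right (a point): NOMINAL centre of the right dial, on the ledge top (axes as the warmer's). It is bolted through slots: the true axis is up to 5 mm off in x and in y; centre by feel or sight. Black knob 40 mm across, 36 mm tall (pointer bar 2 mm more), two opposite tabs square to its pointer (along warmer y when off), in a fixed dark notched ring 76 mm across, 8 mm high
- dial_left_tab_a (a joint): release tab of dial_left, on its +y side when off. m of travel inward: 0 out (tooth in notch), 0.006 fully in. Flat upright face 18 mm wide, 10 to 34 mm above the ledge, 28 mm from the dial axis when out (56 mm over both), 22 mm when in. Spring 5 N out, 9.2 N in. Brittle: breaks at 18 N. Dial is free with both in over 4.5 mm; let go between notches, a tab stays about 4.5 mm in
- dial_left_tab_b (a joint): release tab of dial_left, on its -y side when off. m of travel inward: 0 out (tooth in notch), 0.006 fully in. Flat upright face 18 mm wide, 10 to 34 mm above the ledge, 28 mm from the dial axis when out (56 mm over both), 22 mm when in. Spring 5 N out, 9.2 N in. Brittle: breaks at 18 N. Dial is free with both in over 4.5 mm; let go between notches, a tab stays about 4.5 mm in
- dial_right_tab_a (a joint): release tab of dial_right, on its +y side when off. m of travel inward: 0 out (tooth in notch), 0.006 fully in. Flat upright face 18 mm wide, 10 to 34 mm above the ledge, 28 mm from the dial axis when out (56 mm over both), 22 mm when in. Spring 5 N out, 9.2 N in. Brittle: breaks at 18 N. Dial is free with both in over 4.5 mm; let go between notches, a tab stays about 4.5 mm in
- dial_right_tab_b (a joint): release tab of dial_right, on its -y side when off. m of travel inward: 0 out (tooth in notch), 0.006 fully in. Flat upright face 18 mm wide, 10 to 34 mm above the ledge, 28 mm from the dial axis when out (56 mm over both), 22 mm when in. Spring 5 N out, 9.2 N in. Brittle: breaks at 18 N. Dial is free with both in over 4.5 mm; let go between notches, a tab stays about 4.5 mm in
- start (a joint): the start key: round push button, 26 mm across, m of downward travel, 0 up to 0.006 fully down (takes 5 N; counts as pressed from 0.004), springs back when let go; breaks at 18 N. Its axis is at warmer (-0.190, 0); its top, when up, 22 mm above the ledge (warmer z = 0.207), in a dark steel collar
- mug: steel measuring mug, 76 mm across, 85 mm tall, standing on the blank plate; origin at the centre of its underside; leave it standing
- shaker: glass seasoning shaker with a steel top, 44 mm across, 90 mm tall, standing on the blank plate; origin at the centre of its underside; leave it standing

How it is judged:
On the way, in this order (a step that is already met when the one before it is completed fails the run):
1. the dial of the pan's well is turned to the middle dot and locked there, both its tabs sprung out, the other dial still locked at off (((y of pan in the frame of warmer above 0 m and value of joint dial_left between 0.96 and 1.14 rad and value of joint each of dial_left_tab_a, dial_left_tab_b, dial_right_tab_a, dial_right_tab_b below 0.0015 m and value of joint dial_right between -0.1 and 0.1 rad) or (y of pan in the frame of warmer below 0 m and value of joint dial_right between 0.96 and 1.14 rad and value of joint each of dial_right_tab_a, dial_right_tab_b, dial_left_tab_a, dial_left_tab_b below 0.0015 m and value of joint dial_left between -0.1 and 0.1 rad))), for 0.2 s.
2. after that the start key is pressed (value of joint start above 0.004 m), for 0.05 s.
At the end, for the whole second after the job is handed in: The dial of the well holding the pan is locked at the middle dot (0.96 to 1.14 rad, both tabs within 1.5 mm of fully out), the other dial is locked at off (within 0.10 rad of 0, tabs out within 1.5 mm), and the start key has been pressed and has come back up (within 1.5 mm) (((y of pan in the frame of warmer above 0 m and value of joint dial_left between 0.96 and 1.14 rad and value of joint each of dial_left_tab_a, dial_left_tab_b, dial_right_tab_a, dial_right_tab_b below 0.0015 m and value of joint dial_right between -0.1 and 0.1 rad) or (y of pan in the frame of warmer below 0 m and value of joint dial_right between 0.96 and 1.14 rad and value of joint each of dial_right_tab_a, dial_right_tab_b, dial_left_tab_a, dial_left_tab_b below 0.0015 m and value of joint dial_left between -0.1 and 0.1 rad)) and value of joint start below 0.0015 m); the robot touches nothing.
It fails at once if a release tab is pressed with more than 18 N (contact force between any of the fingers, the arm and dial_left_tab_a above 18 N or contact force between any of the fingers, the arm and dial_left_tab_b above 18 N or contact force between any of the fingers, the arm and dial_right_tab_a above 18 N or contact force between any of the fingers, the arm and dial_right_tab_b above 18 N).
It fails at once if the robot presses or levers on a dial with more than 40 N (contact force between any of the fingers, the arm and dial_left above 40 N or contact force between any of the fingers, the arm and dial_right above 40 N).
It fails at once if the start key is pressed with more than 18 N (contact force between any of the fingers, the arm and start above 18 N).
It fails at once if the dial of the well not in use is turned by more than 0.15 rad ((y of pan in the frame of warmer above 0 m and value of joint dial_right above 0.15 rad) or (y of pan in the frame of warmer below 0 m and value of joint dial_left above 0.15 rad)).
It fails at once if the mug or the shaker is moved by more than 25 mm (distance of any of mug, shaker from where it was at the start of the episode above 0.025 m).
It also fails if it takes over 58 s, if anything falls off the work surface, if the arm or the gripper's body presses on something with over 40 N, if the wrist force passes 120 N, or if a joint passes its speed limit or range.

## Robot

A 7-joint arm with a two-finger parallel gripper is mounted at the origin on the work surface. World frame = base frame: x ahead of the robot, y to its left, z up, the work surface at z = 0. Lengths are in m, angles in rad, forces in N, time in s.
With the tool pointing down it reaches from about 0.35 to 0.9 m from the base axis. Payload 8.1 kg.
Tool frame: the origin (TCP) lies at the very end of the fingers, on their centre line; the grasp point (between the pads) lies 19 mm behind it (arm.grasp_offset is the distance from the TCP to the grasp point, in m); z points along the fingers, y is the direction in which the jaws open and shut (so a half turn about z gives the same grasp; the last joint's range is limited). The gripper opens to 92 mm and grips with 3 to 60 N. Pads are 19 mm wide; open, the fingers measure 130 mm over their backs; the gripper's body (75 mm by 190 mm) begins 47 mm behind the grasp point.
Start: joints at [1.234, 0.434, 0.025, 1.573, -0.012, 1.134, -0.075], TCP at [0.145, -0.608, 0.227] pointing down, gripper open.
Joint ranges: [-2.62, 2.62], [-0.44, 2.09], [-1.27, 1.32], [0.08, 2.57], [-1.32, 4.46], [0.12, 2], [-2.74, 2.74]. Speed limits (rad/s): [2.22, 2.22, 3.01, 3.01, 3.14, 3.14, 3.14].

## Interface

Orientations are given as a rotation vector (axis times angle).
In Python, from cell import arm, eyes, workorder gives the robot as it stands.
- The arm moves only by the shell command python3 -m inch 'ROWS' [FORCE]. ROWS is JSON, a list that holds one entry, the list of rows, each a list of 5 numbers: the closure, from 0 (fully open) to 1 (shut), then the shift along the tool's x, y, z in mm, then the turn about the tool's z in degrees. A call has 1 to 12 rows; each row shifts and turns the pose as measured when the row begins, along the tool's axes as they then stand; what a row does not reach is not made up. A row lasts 1/10 s, in which the tool goes at most 50 mm and 8.59 degrees, less where a joint would pass 70% of its speed; a pose out of reach is approached as far as the arm can. A call with a gripper value outside its range is refused whole. The fingers move at their own pace and stop on an object; FORCE is the grip in N (left out, the last holds). Time passes only in rows, so rows that do not move let the fingers close. It gives the time, the measured TCP pose, the force and the opening at its end, in the units of the state.
- arm.observe(): the state, without advancing time (a new reading comes with each control period).
- eyes.get_image(name): name is "scene" or "top"; returns a dict with "frame" (400x640x3 uint8, blue, green, red), "intrinsics" (3x3 intrinsics, pixels), "k1" (the pictures are not rectified: a ray, as slopes to the right and down, at radius r is drawn at 1 + k1 r^2 times it, then the intrinsics apply), "rvec" (rotation vector, rad) and "tvec" (3), from world to camera coordinates, as OpenCV has them. Camera axes: x right, y down, z forward; pixel columns grow to the right and rows downward; lengths in m; the calibration is good to about 2 mm. A picture is of the moment at which its call begins. There is no depth.
- workorder.sign_off(): hands the job in, once; it reports no verdict.
The state is a dict: "clock": time; "joints": joint angles; "dq": joint speeds; "joint_efforts": joint torques, N m; "position": TCP position; "ee_rot": TCP orientation; "force": force on the tool from outside, world axes, zero at the start; "ft_torque": the same for the moment, N m; "width": opening from 0.0 (shut) to 1.0 (fully open).
Only numpy, scipy, OpenCV 4.12 (cv2) and the standard library are available. Lean on these libraries where they do the work, as an engineer would, in place of code of your own. Each camera call takes 0.05 s, during which the arm holds its last target.

## Working session

There is one attempt and no reset: what is moved stays moved. The work goes in short steps, Python scripts to look and compute and a shell command to move; the robot and the scene stay as the last step left them, time stands still between calls to the robot, and variables do not carry over. Pictures are saved under pics/ and viewed, and the job is handed in when it is done.

```bash
ls; mkdir -p pics
python3 - <<'E'
from cell import arm, eyes
import cv2
s=arm.observe(); print(s); print(arm.grasp_offset)
for n in ("scene","top"):
    d=eyes.get_image(n); cv2.imwrite(f"pics/{n}0.png",d["frame"]); print({k:v for k,v in d.items() if k!="frame"})
E
```

```text
pics
{'clock': 0.0, 'joints': array([ 1.23441438,  0.43520451,  0.02497281,  1.57408924, -0.01158459,
        1.13400957, -0.07509966]), 'dq': array([-0.00142954,  0.00030406,  0.00069003,  0.00149191,  0.00119268,
        0.00024308,  0.00031483]), 'joint_efforts': array([-6.02214586e-04, -6.67842150e+01,  9.84725095e-01, -3.14446664e+01,
       -6.05472014e-02,  4.27279668e-02,  1.57127165e-04]), 'position': array([ 0.14460715, -0.60751508,  0.22595949]), 'ee_rot': array([-3.11864695e+00, -3.66111979e-01,  5.27917988e-04]), 'force': array([-0.10696209, -1.03279165,  1.32025805]), 'ft_torque': array([ 0.04498832, -0.02473441, -0.01706726]), 'width': 1.000541779872227}
0.0188
{'intrinsics': array([[391.44438352,   0.        , 317.67009834],
       [  0.        , 391.44438352, 200.005618  ],
       [  0.        ,   0.        ,   1.        ]]), 'k1': -0.006974213820234927, 'rvec': array([ 0.78021121,  2.70598212, -0.93453002]), 'tvec': array([ 0.51860327, -0.20023103,  1.01275986])}
{'intrinsics': array([[514.02059882,   0.        , 320.98874787],
       [  0.        , 514.02059882, 202.00490169],
       [  0.        ,   0.        ,   1.        ]]), 'k1': -0.14141940318218013, 'rvec': array([ 2.17764112, -2.11803804,  0.13331011]), 'tvec': array([0.0199215 , 0.64233161, 1.13291765])}
```

View pics/scene0.png

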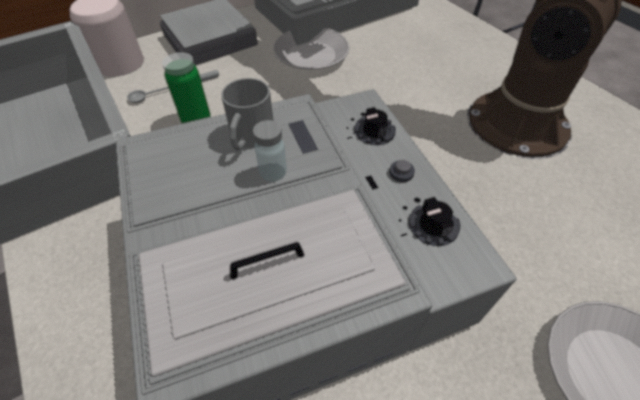

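View pics/top0.png

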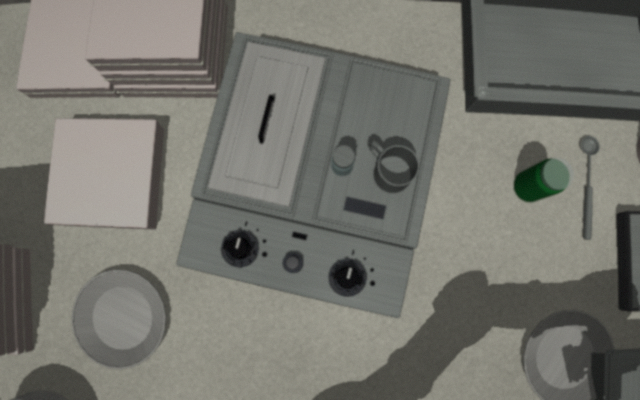

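The top view shows the pan in the left (+y) well, with its bar handle at about (266,118). The left dial is at (239,246), the start key at (292,261) and the right dial at (348,276). I'll zoom in next.

```bash
cat > h.py <<'E'
import numpy as np, cv2
from cell import arm, eyes
from scipy.spatial.transform import Rotation as R
def undist(d,uv):
    K=d["intrinsics"]; D=np.array([d["k1"],0,0,0,0.])
    return cv2.undistortPoints(np.array(uv,float).reshape(-1,1,2),K,D).reshape(-1,2)
def ray(d,uv):
    n=undist(d,uv); Rm=cv2.Rodrigues(d["rvec"])[0]; 
    c=-Rm.T@d["tvec"]; v=np.c_[n,np.ones(len(n))]@Rm
    return c,v
def plane(d,uv,z):
    c,v=ray(d,uv); t=(z-c[2])/v[:,2]; return c+v*t[:,None]
def proj(d,p):
    return cv2.projectPoints(np.array(p,float).reshape(-1,1,3),d["rvec"],d["tvec"],d["intrinsics"],np.array([d["k1"],0,0,0,0.]))[0].reshape(-1,2)
def tri(d1,uv1,d2,uv2):
    c1,v1=ray(d1,[uv1]);c2,v2=ray(d2,[uv2]); v1=v1[0]/np.linalg.norm(v1);v2=v2[0]/np.linalg.norm(v2)
    A=np.c_[v1,-v2]; s=np.linalg.lstsq(A,c2-c1,rcond=None)[0]
    a=c1+s[0]*v1;b=c2+s[1]*v2; return (a+b)/2,np.linalg.norm(a-b)
E
python3 - <<'E'
from h import *
t=eyes.get_image("top");s=eyes.get_image("scene")
import pickle; pickle.dump((t,s),open("im0.pkl","wb"))
a=t["frame"][190:330,170:430]; cv2.imwrite("pics/t1.png",cv2.resize(a,None,fx=3,fy=3,interpolation=cv2.INTER_CUBIC))
a=s["frame"][90:290,330:530]; cv2.imwrite("pics/s1.png",cv2.resize(a,None,fx=3,fy=3,interpolation=cv2.INTER_CUBIC))
E
```

```text
(no output)
```

View pics/t1.png

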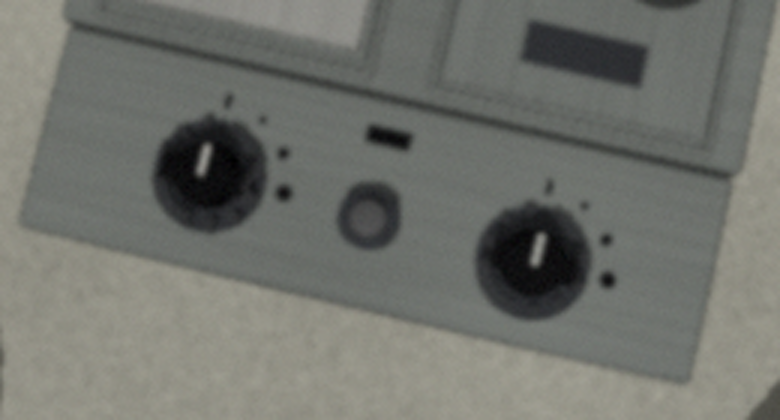

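View pics/s1.png

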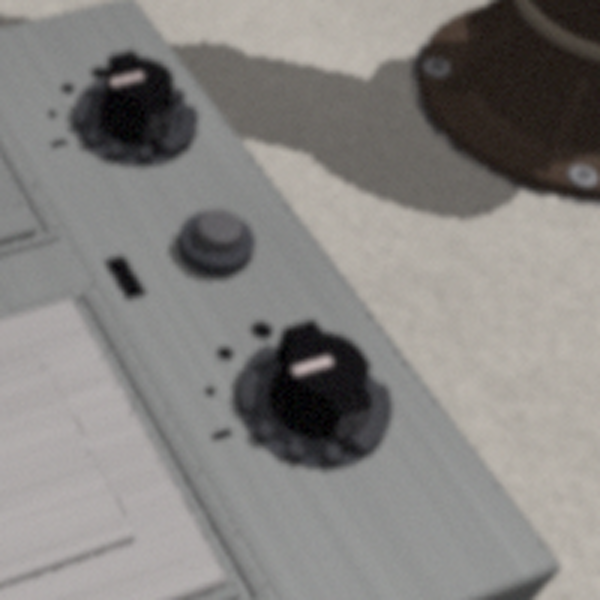

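```bash
cat > m.py <<'E'
from h import *
import pickle
t,s=pickle.load(open("im0.pkl","rb"))
def blob(d,box,thr,area=60):
    x0,y0,x1,y1=box
    g=cv2.cvtColor(d["frame"],cv2.COLOR_BGR2GRAY)[y0:y1,x0:x1]; g=cv2.resize(g,None,fx=4,fy=4,interpolation=cv2.INTER_CUBIC)
    m=(g<thr).astype(np.uint8)
    n,l,st,c=cv2.connectedComponentsWithStats(m)
    i=1+np.argmax(st[1:,4]); m=(l==i).astype(np.uint8)
    cn=max(cv2.findContours(m,cv2.RETR_EXTERNAL,cv2.CHAIN_APPROX_NONE)[0],key=cv2.contourArea)
    h=cv2.convexHull(cn); p=(h.reshape(-1,2)+.5)/4-.5+[x0,y0]
    c=(cn.reshape(-1,2)+.5)/4-.5+[x0,y0]
    return p,c
C=lambda U,V,o:(np.array([U,V])+.5)/3-.5+o
fl=plane(t,[C(20,226,[170,190])],.185)[0]; fr=plane(t,[C(690,382,[170,190])],.185)[0]
print("front corners",fl,fr,np.linalg.norm(fl-fr))
ydir=(fl-fr)/np.linalg.norm(fl-fr); yaw=np.arctan2(-ydir[0],ydir[1]); print("yaw deg",np.degrees(yaw))
for nm,box in (("L",(212,220,266,275)),("R",(322,250,376,305))):
  for thr in (60,70,80):
    p,c=blob(t,box,thr); w=plane(t,c,.191)
    (cx,cy),r=cv2.minEnclosingCircle(w[:,:2].astype(np.float32))
    A=np.c_[2*w[:,:2],np.ones(len(w))]; q=np.linalg.lstsq(A,(w[:,:2]**2).sum(1),rcond=None)[0]
    print(nm,thr,"enc",cx,cy,2*r,"fit",q[:2],2*np.sqrt(q[2]+q[0]**2+q[1]**2))
# pointer bars
for nm,box in (("L",(225,230,255,262)),("R",(335,258,364,292))):
    x0,y0,x1,y1=box; g=cv2.cvtColor(t["frame"],cv2.COLOR_BGR2GRAY)[y0:y1,x0:x1]; g=cv2.resize(g,None,fx=4,fy=4,interpolation=cv2.INTER_CUBIC)
    m=(g>100).astype(np.uint8); n,l,st,ce=cv2.connectedComponentsWithStats(m)
    H,W=g.shape
    for i in range(1,n):
        if st[i,4]>60 and abs(ce[i]-[W/2,H/2]).max()<40 and st[i,0]>0 and st[i,1]>0 and st[i,0]+st[i,2]<W:
            (rx,ry),(a,b),an=cv2.minAreaRect(np.argwhere(l==i)[:,::-1].astype(np.float32))
            pts=cv2.boxPoints(((rx,ry),(a,b),an)); uv=(pts+.5)/4-.5+[x0,y0]
            w=plane(t,uv,.223); e=[w[1]-w[0],w[2]-w[1]]; e=max(e,key=np.linalg.norm)
            print(nm,"pointer ctr",w.mean(0),"len",np.linalg.norm(e),"ang",np.degrees(np.arctan2(e[1],e[0]))%180, (np.array([rx,ry])+.5)/4-.5+[x0,y0])
# key
o=[170,190]; ck=C(370,216,o); print("key",plane(t,[ck],.207)[0])
# two-view
so=[330,90]
for nm,a,b in (("L ptr",C(204,159,o),C(313,364,so)),("R ptr",C(539,250,o),C(127,78,so)),("key top",ck,C(222,228,so))):
    print(nm,tri(t,a,s,b))
E
python3 m.py
```

```text
front corners [0.48703827 0.32284802 0.185     ] [ 0.39842681 -0.12513875  0.185     ] 0.45666632562885395
yaw deg -11.18863935297228
L 60 enc 0.5265507698059082 0.19478575885295868 0.07571819424629211 fit [0.52573533 0.19500735] 0.07271109470292206
L 70 enc 0.5265742540359497 0.19479252398014069 0.07767023146152496 fit [0.52575244 0.19497178] 0.07460229605077505
L 80 enc 0.5265944600105286 0.1952647864818573 0.07958763837814331 fit [0.52581559 0.19499031] 0.07626228325680726
R 60 enc 0.4756551682949066 -0.019981181249022484 0.07408961653709412 fit [ 0.47509196 -0.01977364] 0.07154932310515771
R 70 enc 0.4755309820175171 -0.019521303474903107 0.07630646973848343 fit [ 0.47516534 -0.01974637] 0.07363107186186056
R 80 enc 0.47613757848739624 -0.019152559340000153 0.07806350290775299 fit [ 0.47527508 -0.01971885] 0.07531450213695623
L pointer ctr [0.53392053 0.19410567 0.223     ] len 0.01852468515436905 ang 166.95247858198644 [237.51934052 242.755373  ]
R pointer ctr [ 0.48299464 -0.02122621  0.223     ] len 0.019340532533687414 ang 167.25458843838052 [348.87500191 272.75      ]
key [0.50129373 0.08688512 0.207     ]
L ptr (array([0.53406601, 0.19363355, 0.22397163]), np.float64(6.654236922257523e-05))
R ptr (array([ 0.48266125, -0.0221999 ,  0.22349215]), np.float64(0.00033785659612673927))
key top (array([0.50032923, 0.08812693, 0.20464158]), np.float64(0.0029666844453459648))
```

```bash
cat > e.py <<'E'
from h import *
import pickle
t,s=pickle.load(open("im0.pkl","rb"))
# predict edges then find sub-pixel gradients along normals
g=cv2.GaussianBlur(cv2.cvtColor(t["frame"],cv2.COLOR_BGR2GRAY).astype(np.float32),(3,3),0)
k=np.array([.5013,.0869]); 
def edge(a,b,z,nm,span=.012):
    a=np.array(a,float);b=np.array(b,float);d=(b-a)/np.linalg.norm(b-a);n=np.array([-d[1],d[0]]);P=[]
    for f in np.linspace(.06,.94,40):
        q=a+f*(b-a); o=np.linspace(-span,span,81); w=q+o[:,None]*n
        uv=proj(t,np.c_[w,np.full(81,z)]).astype(np.float32)
        v=cv2.remap(g,uv[:,:1].copy(),uv[:,1:].copy(),cv2.INTER_LINEAR).ravel(); dv=np.abs(np.gradient(cv2.GaussianBlur(v.reshape(1,-1),(11,1),0).ravel()))
        i=dv[4:-4].argmax()+4; P.append(w[i])
    P=np.array(P,np.float32)
    for _ in range(3):
        vx,vy,x,y=cv2.fitLine(P,cv2.DIST_HUBER,0,.001,.001).ravel()
        r=(P-[x,y])@[-vy,vx]; P=P[np.abs(r)<.002]
    if vx*d[0]+vy*d[1]<0: vx,vy=-vx,-vy
    print(nm,len(P),"ang",np.degrees(np.arctan2(vy,vx)),"rms",r.std()*1e3); return np.array([x,y]),np.array([vx,vy])
fl=np.array([.487,.3228]);fr=np.array([.3984,-.1251])
p1,d1=edge(fr,fl,.185,"front")
x=np.array([np.cos(-.205),np.sin(-.205)])
p2,d2=edge(fl,fl+.13*x,.185,"left"); p3,d3=edge(fr,fr+.13*x,.185,"right")
I=lambda p,d,q,e:p+d*np.linalg.solve(np.c_[d,-e],q-p)[0]
A=I(p1,d1,p2,d2);B=I(p1,d1,p3,d3);print(A,B,np.linalg.norm(A-B))
for y in (-12,-12.5):
    X=np.array([np.cos(np.radians(y)),np.sin(np.radians(y))]);Y=np.array([-X[1],X[0]])
    m=(A+B)/2+.06*X; print(y,"key",m,"dialL nominal",m+.115*Y)
E
python3 e.py
```

```text
front 40 ang 78.45786 rms 0.35004634
left 40 ang -11.800066 rms 0.34542736
right 40 ang -11.397829 rms 0.3517501
[0.4868676  0.32622734] [ 0.39470726 -0.12505627] 0.4605979
-12 key [0.49947629 0.08811083] dialL nominal [0.52338614 0.20059781]
-12.5 key [0.4993652  0.08759916] dialL nominal [0.52425575 0.1998732 ]
```

```bash
python3 -m inch '[[[0,0,0,-45,0],[0,0,0,-45,0],[0,0,0,-40,0],[0,20,-25,0,0],[0,31,-38,0,0],[0,31,-38,0,0],[0,31,-38,0,0],[0,31,-38,0,0]]]'
python3 - <<'E'
from cell import arm
s=arm.observe();print(s["joints"],s["ee_rot"],s["force"])
E
```

```text
clock: 1.0
position: [0.2422, -0.401, 0.3586]
ee_rot: [-3.119, -0.349, 0.005]
force: [0.3, 0.1, 0.5]
width: 1.002
[ 0.98868107  0.09634717 -0.08416174  1.70581542  0.00941179  1.34456201
 -0.44542049] [-3.11867288 -0.34858108  0.00539968] [0.3247615  0.09747277 0.45821836]
```

```bash
python3 -m inch '[[[0,31,-39,0,0],[0,31,-39,0,0],[0,31,-39,0,0],[0,31,-39,0,0],[0,31,-39,0,0],[0,31,-39,0,0],[0,31,-39,0,0],[0,31,-39,0,0],[0,31,-39,0,0],[0,31,-39,0,0]]]'
python3 - <<'E'
from cell import arm
s=arm.observe();print(s["joints"],s["ee_rot"],s["force"])
E
```

```text
clock: 2.0
position: [0.4544, 0.0516, 0.3599]
ee_rot: [3.121, 0.344, 0.001]
force: [1.1, -0.7, 0.2]
width: 0.996
[ 0.36439512  0.12456158 -0.66064464  1.69396288  0.08039631  1.34952134
 -1.66104583] [3.12059569e+00 3.44493141e-01 1.00020169e-03] [ 1.05114234 -0.6808462   0.18212635]
```

```bash
python3 -m inch '[[[0,0,0,0,-8.5],[0,0,0,0,-8.5],[0,0,0,0,-8.5],[0,0,0,0,-8.5],[0,0,0,0,-8.5],[0,0,0,0,-8.5],[0,0,0,0,-8.5],[0,0,0,0,-8.5],[0,0,0,0,-8.5],[0,0,0,0,-8.5],[0,0,0,0,-8.5],[0,0,0,0,-8.5]]]'
python3 - <<'E'
from h import *
s=arm.observe();print(s["joints"],s["ee_rot"],s["force"]); M=R.from_rotvec(s["ee_rot"]).as_matrix(); print(M, np.degrees(np.arctan2(M[1,1],M[0,1])), M.T@(np.array([.5258,.195,.28])-s["position"])*1000)
E
```

```text
clock: 3.2
position: [0.454, 0.061, 0.3584]
ee_rot: [-1.664, -2.662, -0.0]
force: [-0.1, 0.2, -0.7]
width: 0.998
[ 0.51798895  0.16173987 -0.87085208  1.68353711  0.12451472  1.35629918
  0.08034761] [-1.66392725e+00 -2.66208392e+00 -1.36413205e-04] [-0.07196373  0.21195131 -0.66998134]
[[-0.43813979  0.89890488 -0.00187913]
 [ 0.89890469  0.43814236  0.00127703]
 [ 0.00197125 -0.00112964 -0.99999742]] 25.98543445677014 [ 88.78702313 123.36170404  78.43015966]
```

```bash
cat > st.py <<'E'
from h import *
import sys
def st(target=None):
    s=arm.observe(); M=R.from_rotvec(s["ee_rot"]).as_matrix()
    print("t %.1f pos"%s["clock"],s["position"].round(4),"jaw %.2f"%np.degrees(np.arctan2(M[1,1],M[0,1])),"tilt",(M[:2,2]*1000).round(1),"w %.2fmm"%(s["width"]*92),"F tool",(M.T@s["force"]).round(2),"T",s["ft_torque"].round(2),"j7 %.2f"%s["joints"][6])
    if target is not None: print("to target (tool mm)",(M.T@(np.array(target)-s["position"])*1000).round(1))
if __name__=="__main__": st([float(a) for a in sys.argv[1:4]] if len(sys.argv)>3 else None)
E
python3 -m inch '[[[0,0,0,0,-8.5],[0,0,0,0,-8.5],[0,0,0,0,-8.5],[0,0,0,0,-8.5],[0,0,0,0,-8.5],[0,0,0,0,-8.5],[0,0,0,0,-1.5],[0,0,0,0,0]]]'; python3 st.py .5258 .195 .28
```

```text
clock: 4.0
position: [0.4527, 0.0601, 0.3575]
ee_rot: [-0.291, -3.124, 0.001]
force: [0.1, -0.1, -0.4]
width: 0.999
t 4.0 pos [0.4527 0.0601 0.3575] jaw 79.37 tilt [-3.7 -0.4] w 91.92mm F tool [-0.1  -0.1   0.42] T [ 0.11 -0.14  0.03] j7 0.97
to target (tool mm) [-47.2 146.2  77.2]
```

```bash
python3 -m inch '[[[0,-12,36,0,0],[0,-12,36,0,0],[0,-12,36,0,0],[0,-12,36,20,1],[0,0,0,30,0],[0,0,0,30,0],[0,0,0,0,0]]]'
python3 - <<'E'
from h import *
from st import st
st([.5258,.195,.199])
t=eyes.get_image("top");s=eyes.get_image("scene")
a=t["frame"][170:310,150:350]; cv2.imwrite("pics/t2.png",cv2.resize(a,None,fx=3,fy=3,interpolation=cv2.INTER_CUBIC))
a=s["frame"][100:300,330:530]; cv2.imwrite("pics/s2.png",cv2.resize(a,None,fx=3,fy=3,interpolation=cv2.INTER_CUBIC))
E
```

```text
clock: 4.7
position: [0.531, 0.195, 0.2731]
ee_rot: [-0.347, -3.119, 0.005]
force: [-0.8, -0.4, 0.1]
width: 0.999
t 4.7 pos [0.531  0.195  0.2731] jaw 77.30 tilt [-3.9 -2.5] w 91.95mm F tool [ 0.65 -0.57 -0.09] T [ 0.03 -0.11 -0.01] j7 0.54
to target (tool mm) [ 4.8 -0.9 74.1]
```

View pics/s2.png

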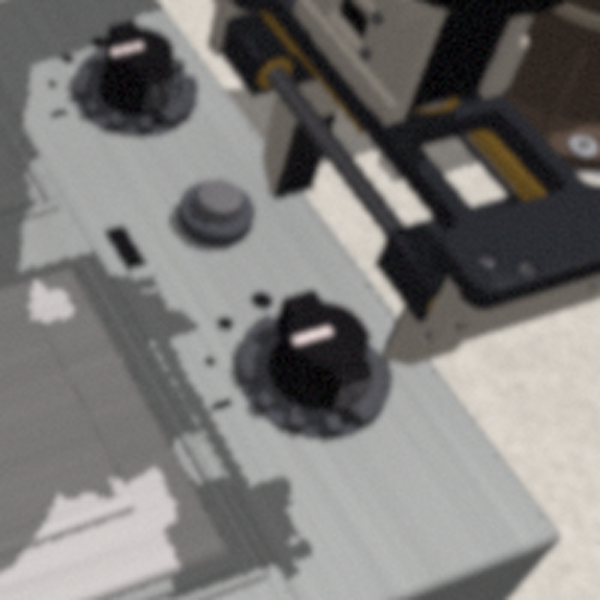

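View pics/t2.png

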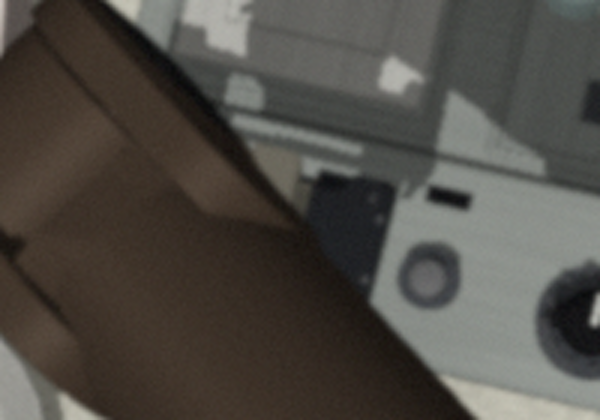

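```bash
python3 - <<'E'
from h import *
import pickle
t,s=pickle.load(open("im0.pkl","rb"))
a=np.linspace(0,2*np.pi,100)
f=cv2.resize(s["frame"][90:290,330:530],None,fx=3,fy=3,interpolation=cv2.INTER_CUBIC)
C=np.array([.5258,.195])
for z,r,col in ((.193,.038,(0,255,0)),(.221,.020,(0,0,255))):
    p=proj(s,np.c_[C[0]+r*np.cos(a),C[1]+r*np.sin(a),np.full(100,z)]); q=((p-[330,90]+.5)*3-.5).round().astype(np.int32)
    cv2.polylines(f,[q],True,col,1)
cv2.imwrite("pics/s3.png",f[280:500,180:440].repeat(2,0).repeat(2,1))
E
python3 -m inch '[[[0,5,-1,0,-1],[0,0,0,30,0],[0,0,0,8,0],[0,0,0,0,0]]]'; python3 st.py .5258 .195 .198
```

```text
clock: 5.2
position: [0.5294, 0.1965, 0.2456]
ee_rot: [0.321, 3.115, 0.005]
force: [-1.2, -1.4, 0.5]
width: 1.001
t 5.2 pos [0.5294 0.1965 0.2456] jaw 78.23 tilt [10.3  2.3] w 92.10mm F tool [ 0.88 -1.59 -0.52] T [ 0.09 -0.13  0.01] j7 0.53
to target (tool mm) [ 3.6 -2.4 47.6]
```

View pics/s3.png

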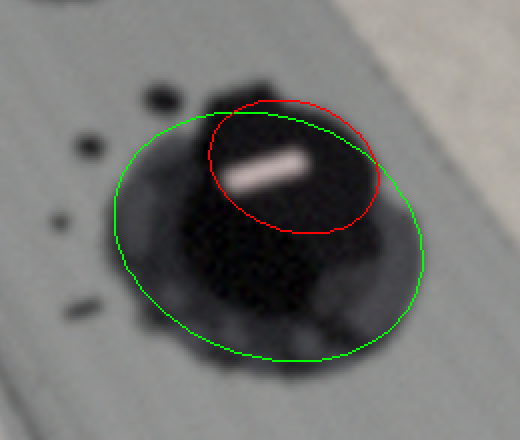

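```bash
python3 -m inch '[[[0,3,-2,10,0],[0,1,0,10,0],[0,0,0,0,0]]]'; python3 st.py .5258 .195 .198
```

```text
clock: 5.5
position: [0.5259, 0.1955, 0.2272]
ee_rot: [0.322, 3.111, 0.007]
force: [-0.4, 0.0, 0.8]
width: 0.996
t 5.5 pos [0.5259 0.1955 0.2272] jaw 78.18 tilt [14.   3.2] w 91.66mm F tool [ 0.36 -0.04 -0.78] T [ 0.06 -0.19  0.04] j7 0.52
to target (tool mm) [ 0.4 -0.7 29.2]
```

```bash
python3 -m inch '[[[0,0,0,8,0],[0,0,0,8,0],[0,0,0,8,0],[0,0,0,0,0]]]'; python3 st.py .5258 .195 .198
```

```text
clock: 5.9
position: [0.5265, 0.1957, 0.2015]
ee_rot: [0.322, 3.111, 0.008]
force: [-0.3, 0.5, 0.6]
width: 1.0
t 5.9 pos [0.5265 0.1957 0.2015] jaw 78.18 tilt [14.3  3.4] w 91.96mm F tool [ 0.36  0.44 -0.62] T [ 0.07 -0.11  0.01] j7 0.49
to target (tool mm) [ 0.5 -0.9  3.4]
```

```bash
python3 -m inch '[[[0.2,0,-1,3,0],[0.25,0,0,0,0],[0.3,0,0,0,0],[0.3,0,0,0,0]]]' 3; python3 st.py .5258 .195 .198
```

```text
clock: 6.3
position: [0.5264, 0.195, 0.1982]
ee_rot: [0.322, 3.111, 0.008]
force: [-1.0, -0.1, 0.9]
width: 0.719
t 6.3 pos [0.5264 0.195  0.1982] jaw 78.20 tilt [14.1  3.7] w 66.11mm F tool [ 0.94 -0.33 -0.89] T [ 0.04 -0.11  0.02] j7 0.49
to target (tool mm) [ 0.6 -0.1  0.2]
```

```bash
python3 -m inch '[[[0.32,0,0,0,0],[0.34,0,0,0,0],[0.36,0,0,0,0],[0.36,0,0,0,0]]]' 3; python3 st.py; python3 -m inch '[[[0.38,0,0,0,0],[0.39,0,0,0,0],[0.40,0,0,0,0],[0.41,0,0,0,0],[0.42,0,0,0,0],[0.42,0,0,0,0]]]' 3; python3 st.py
```

```text
clock: 6.7
position: [0.5267, 0.1952, 0.1988]
ee_rot: [0.322, 3.11, 0.009]
force: [0.1, 0.1, -0.6]
width: 0.638
t 6.7 pos [0.5267 0.1952 0.1988] jaw 78.19 tilt [15.2  4.1] w 58.73mm F tool [-0.09  0.1   0.6 ] T [-0.   -0.18 -0.01] j7 0.49
clock: 7.3
position: [0.5268, 0.1955, 0.199]
ee_rot: [0.322, 3.11, 0.01]
force: [0.1, 0.7, -0.7]
width: 0.61
t 7.3 pos [0.5268 0.1955 0.199 ] jaw 78.20 tilt [15.5  4.6] w 56.14mm F tool [0.03 0.67 0.72] T [ 0.14 -0.14 -0.05] j7 0.49
```

```bash
python3 -m inch '[[[0.46,0,0,0,0],[0.46,0,0,0,0],[0.46,0,0,0,0]]]' 7; python3 st.py; python3 -m inch '[[[0.5,0,0,0,0],[0.52,0,0,0,0],[0.52,0,0,0,0]]]' 9; python3 st.py
```

```text
clock: 7.6
position: [0.5268, 0.1954, 0.199]
ee_rot: [0.322, 3.11, 0.009]
force: [-0.2, -0.3, 0.2]
width: 0.55
t 7.6 pos [0.5268 0.1954 0.199 ] jaw 78.20 tilt [15.5  4.3] w 50.58mm F tool [ 0.16 -0.38 -0.17] T [ 0.09 -0.06 -0.04] j7 0.49
clock: 7.9
position: [0.5268, 0.1954, 0.199]
ee_rot: [0.321, 3.11, 0.009]
force: [-0.2, -0.3, 1.4]
width: 0.487
t 7.9 pos [0.5268 0.1954 0.199 ] jaw 78.20 tilt [15.5  4.4] w 44.81mm F tool [ 0.1  -0.29 -1.44] T [ 0.11 -0.07  0.  ] j7 0.49
```

```bash
python3 -m inch '[[[0.54,0,0,0,0],[0.54,0,0,0,2],[0.54,0,0,0,2],[0.54,0,0,0,2],[0.54,0,0,0,0]]]' 10; python3 st.py .5268 .1954 .199
```

```text
clock: 8.4
position: [0.5268, 0.1953, 0.1991]
ee_rot: [0.488, 3.088, 0.01]
force: [0.5, -0.5, 0.3]
width: 0.476
t 8.4 pos [0.5268 0.1953 0.1991] jaw 72.03 tilt [15.6  4.1] w 43.81mm F tool [-0.62 -0.37 -0.25] T [ 0.06 -0.15  0.07] j7 0.40
to target (tool mm) [-0.   0.1  0.1]
```

```bash
python3 -m inch '[[[0.54,0,0,0,3],[0.54,0,0,0,3],[0.54,0,0,0,3],[0.54,0,0,0,3],[0.54,0,0,0,3],[0.54,0,0,0,3]]]' 10; python3 st.py .5268 .1954 .199
```

```text
clock: 9.0
position: [0.5264, 0.1948, 0.199]
ee_rot: [0.971, 2.974, 0.011]
force: [-0.2, 0.6, 0.4]
width: 0.479
t 9.0 pos [0.5264 0.1948 0.199 ] jaw 53.82 tilt [14.9  2.7] w 44.10mm F tool [ 0.47  0.38 -0.43] T [-0.14 -0.08  0.08] j7 0.12
to target (tool mm) [0.1 0.7 0.1]
```

```bash
python3 -m inch '[[[0.54,0,0.5,0,3],[0.54,0,0,0,3],[0.54,0,0,0,3],[0.54,0,0,0,3],[0.54,0,0,0,3],[0.54,0,0,0,3]]]' 10; python3 st.py .5268 .1954 .199
```

```text
clock: 9.6
position: [0.526, 0.1943, 0.199]
ee_rot: [1.433, 2.783, 0.01]
force: [-0.1, 0.6, 1.4]
width: 0.481
t 9.6 pos [0.526  0.1943 0.199 ] jaw 35.52 tilt [13.6  0.4] w 44.24mm F tool [ 0.49  0.3  -1.44] T [-0.19 -0.04  0.06] j7 -0.16
to target (tool mm) [0.4 1.3 0. ]
```

```bash
python3 -m inch '[[[0.54,0,0,0,3],[0.54,0,0,0,3],[0.54,0,0,0,3],[0.54,0,0,0,3],[0.54,0,0,0,3],[0.54,0,0,0,2],[0.54,0,0,0,0]]]' 10; python3 st.py .5268 .1954 .199
```

```text
clock: 10.3
position: [0.5254, 0.194, 0.1991]
ee_rot: [1.834, 2.537, 0.01]
force: [1.3, 0.4, 0.6]
width: 0.478
t 10.3 pos [0.5254 0.194  0.1991] jaw 18.27 tilt [12.8 -1.2] w 43.98mm F tool [ 0.01  1.39 -0.55] T [-0.1  -0.12 -0.01] j7 -0.43
to target (tool mm) [0.9 1.7 0.1]
```

```bash
python3 -m inch '[[[0.48,0,0,0,0],[0.45,0,0,0,0],[0.42,0,0,0,0],[0.40,0,0,0,0],[0.40,0,0,0,0]]]' 5; python3 st.py; python3 -m inch '[[[0.38,0,0,0,0],[0.35,0,0,0,0],[0.35,0,0,0,0]]]' 3; python3 st.py
```

```text
clock: 10.8
position: [0.5253, 0.194, 0.1989]
ee_rot: [1.83, 2.541, 0.01]
force: [-0.1, 1.2, -0.4]
width: 0.61
t 10.8 pos [0.5253 0.194  0.1989] jaw 18.49 tilt [12.3 -1.1] w 56.12mm F tool [1.17 0.27 0.42] T [-0.03 -0.05 -0.11] j7 -0.42
clock: 11.1
position: [0.5253, 0.1939, 0.1988]
ee_rot: [1.829, 2.541, 0.01]
force: [-0.0, 0.3, 0.9]
width: 0.651
t 11.1 pos [0.5253 0.1939 0.1988] jaw 18.52 tilt [12.2 -1.2] w 59.89mm F tool [ 0.26  0.09 -0.86] T [-0.06 -0.1  -0.  ] j7 -0.42
```

```bash
python3 -m inch '[[[0.38,0,0,0,0],[0.40,0,0,0,0],[0.41,0,0,0,0],[0.42,0,0,0,0],[0.42,0,0,0,0]]]' 3; python3 st.py;  python3 -m inch '[[[0.35,0,0,0,0],[0.2,0,0,0,0],[0,0,0,0,0],[0,0,0,0,0]]]' 3; python3 st.py
```

```text
clock: 11.6
position: [0.5255, 0.194, 0.1989]
ee_rot: [1.829, 2.541, 0.01]
force: [0.8, -0.6, -0.2]
width: 0.609
t 11.6 pos [0.5255 0.194  0.1989] jaw 18.52 tilt [12.5 -1. ] w 56.02mm F tool [-0.79  0.58  0.21] T [ 0.04 -0.17  0.02] j7 -0.42
clock: 12.0
position: [0.5252, 0.1939, 0.1988]
ee_rot: [1.829, 2.542, 0.009]
force: [-0.5, -0.7, -0.2]
width: 0.864
t 12.0 pos [0.5252 0.1939 0.1988] jaw 18.53 tilt [12.  -1.3] w 79.51mm F tool [-0.53 -0.69  0.22] T [ 0.05 -0.11  0.  ] j7 -0.42
```

```bash
python3 -m inch '[[[0,0,0,-10,0],[0,0,0,-25,0],[0,0,0,-40,0],[0,0,0,-40,0],[0,0,0,0,0]]]' 3
python3 - <<'E'
from h import *
from st import st
st([.499,.088,.26])
s=eyes.get_image("scene"); t=eyes.get_image("top")
a=s["frame"][90:290,330:530]; cv2.imwrite("pics/s4.png",cv2.resize(a,None,fx=3,fy=3,interpolation=cv2.INTER_CUBIC))
a=t["frame"][170:310,150:400]; cv2.imwrite("pics/t4.png",cv2.resize(a,None,fx=3,fy=3,interpolation=cv2.INTER_CUBIC))
E
```

```text
clock: 12.5
position: [0.5228, 0.1942, 0.3197]
ee_rot: [1.828, 2.544, 0.008]
force: [-0.4, 0.1, 0.4]
width: 1.003
t 12.5 pos [0.5228 0.1942 0.3197] jaw 18.60 tilt [ 9.8 -1. ] w 92.24mm F tool [ 0.25 -0.37 -0.39] T [ 0.05 -0.13 -0.02] j7 -0.35
to target (tool mm) [-92.8 -57.   59.6]
```

View pics/s4.png

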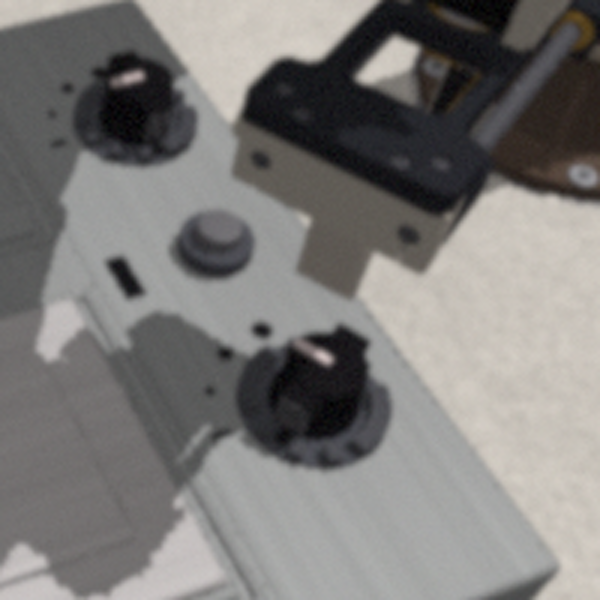

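View pics/t4.png

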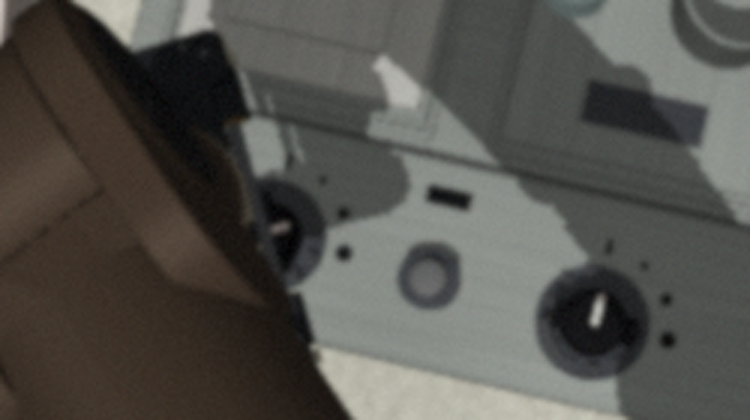

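```bash
python3 -m inch '[[[0.3,-23,-14,0,0],[0.6,-23,-14,0,0],[1,-23,-14,0,0],[1,-23,-14,15,0],[1,0,0,15,0],[1,0,0,0,0],[1,0,0,0,0]]]' 5
python3 - <<'E'
from h import *
from st import st
st([.499,.088,.215])
s=eyes.get_image("scene"); C=lambda U,V:(np.array([U,V])+.5)/3-.5+[330,90]
w=plane(s,[C(291,342),C(332,362)],.223); e=w[1]-w[0]; e=-e if e[0]<0 else e
print("pointer",w,np.degrees(np.arctan2(e[1],e[0])),"expect",-11.55-60)
a=s["frame"][90:290,330:530]; cv2.imwrite("pics/s5.png",cv2.resize(a,None,fx=3,fy=3,interpolation=cv2.INTER_CUBIC))
E
```

```text
clock: 13.3
position: [0.4928, 0.0819, 0.2779]
ee_rot: [-1.831, -2.55, 0.015]
force: [-0.5, 1.3, -0.1]
width: 0.444
t 13.3 pos [0.4928 0.0819 0.2779] jaw 18.65 tilt [-7.2 -6.3] w 40.89mm F tool [ 1.42 -0.02  0.07] T [ 0.02 -0.15 -0.01] j7 -0.13
to target (tool mm) [ 4.   8.4 62.9]
pointer [[0.53334337 0.1774813  0.223     ]
 [0.52487976 0.1971738  0.223     ]] -66.7425272594827 expect -71.55
```

View pics/s5.png

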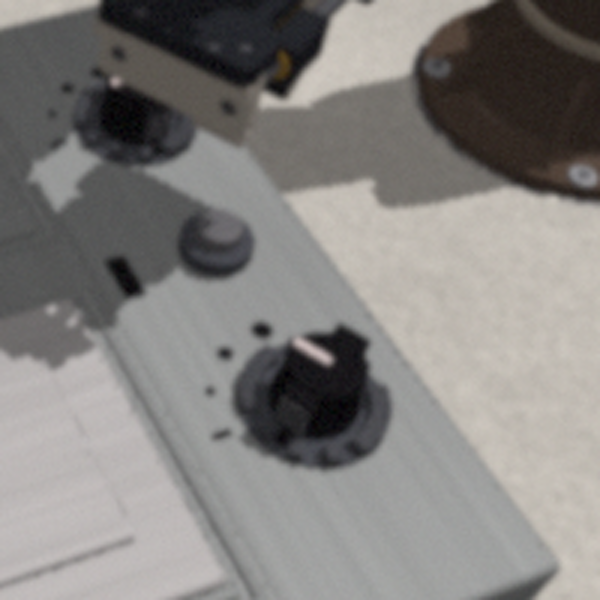

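```bash
python3 -m inch '[[[1,4,8,0,0],[1,0,0,15,0],[1,0,0,15,0],[1,0,0,10,0],[1,0,0,0,0],[1,0,0,0,0]]]' 5
python3 - <<'E'
from h import *
from st import st
st([.499,.088,.210])
for nm,(x0,y0,x1,y1) in (("scene",(405,190,460,250)),("top",(222,225,262,268))):
    d=eyes.get_image(nm)
    g=cv2.cvtColor(d["frame"],cv2.COLOR_BGR2GRAY)[y0:y1,x0:x1]; g=cv2.resize(g,None,fx=4,fy=4,interpolation=cv2.INTER_CUBIC)
    n,l,st_,ce=cv2.connectedComponentsWithStats((g>110).astype(np.uint8)); H,W=g.shape
    for i in range(1,n):
        x,y,w_,h_,ar=st_[i]
        if ar>60 and x>0 and y>0 and x+w_<W and y+h_<H:
            P=np.argwhere(l==i)[:,::-1].astype(np.float32); r=cv2.minAreaRect(P); uv=(cv2.boxPoints(r)+.5)/4-.5+[x0,y0]
            w=plane(d,uv,.223); e=max([w[1]-w[0],w[2]-w[1]],key=np.linalg.norm); print(nm,w.mean(0),np.linalg.norm(e),np.degrees(np.arctan2(e[1],e[0])))
    if nm=="scene": a=d["frame"][90:290,330:530]; cv2.imwrite("pics/s6.png",cv2.resize(a,None,fx=3,fy=3,interpolation=cv2.INTER_CUBIC))
    else: cv2.imwrite("pics/t6.png",cv2.resize(d["frame"][190:310,170:400],None,fx=3,fy=3,interpolation=cv2.INTER_CUBIC))
E
```

```text
clock: 13.95
position: [0.5025, 0.0949, 0.2394]
ee_rot: [-1.824, -2.557, 0.006]
force: [-0.2, 0.5, 0.1]
width: 0.005
t 13.9 pos [0.5025 0.0949 0.2394] jaw 19.00 tilt [-2.5 -2.6] w 0.43mm F tool [ 0.54  0.01 -0.08] T [ 0.01 -0.14 -0.  ] j7 -0.18
to target (tool mm) [-5.3 -5.4 29.4]
```

View pics/s6.png

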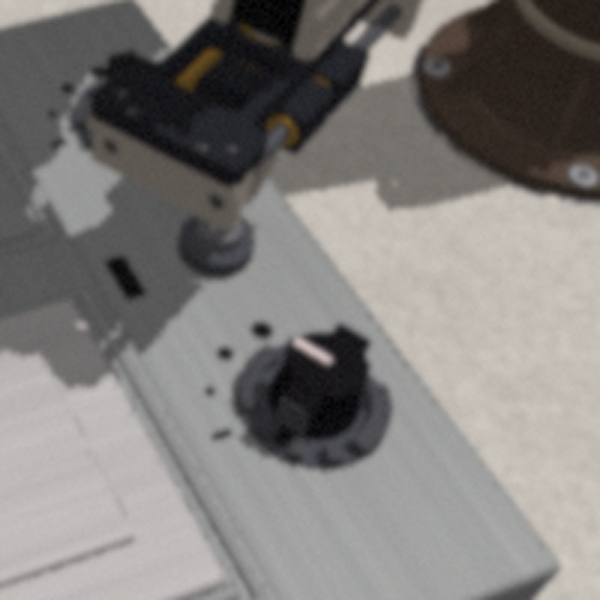

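View pics/t6.png

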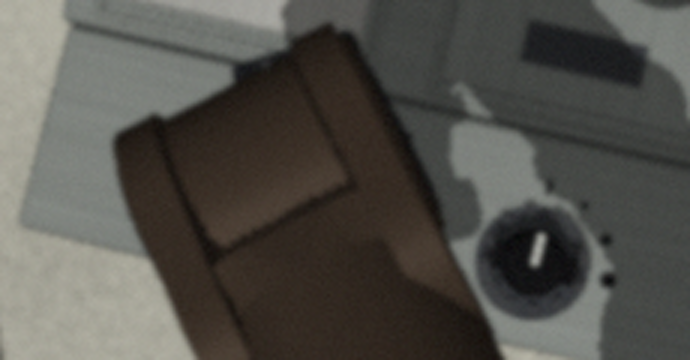

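```bash
python3 -m inch '[[[1,-5,-5,5,0],[1,0,0,8,0],[1,0,0,4,0],[1,0,0,0,0],[1,0,0,0,0]]]' 5; python3 st.py .499 .088 .207
```

```text
clock: 14.55
position: [0.4995, 0.0872, 0.2221]
ee_rot: [1.825, 2.555, -0.004]
force: [0.2, -0.8, 0.1]
width: 0.004
t 14.6 pos [0.4995 0.0872 0.2221] jaw 18.92 tilt [-0.5 -3. ] w 0.41mm F tool [-0.85 -0.04 -0.09] T [-0.03 -0.16 -0.04] j7 -0.18
to target (tool mm) [ 1.  -0.2 15.1]
```

```bash
python3 -m inch '[[[1,0.5,0,6,0],[1,0,0,4,0],[1,0,0,2,0],[1,0,0,0,0]]]' 5; python3 st.py .499 .088 .202
```

```text
clock: 14.95
position: [0.4994, 0.0879, 0.2091]
ee_rot: [1.825, 2.555, -0.004]
force: [0.3, -0.1, 0.5]
width: 0.008
t 14.9 pos [0.4994 0.0879 0.2091] jaw 18.93 tilt [-0.4 -2.8] w 0.78mm F tool [-0.19  0.23 -0.46] T [-0.02 -0.14 -0.03] j7 -0.19
to target (tool mm) [ 0.3 -0.4  7.1]
```

```bash
python3 -m inch '[[[1,0,0,2,0],[1,0,0,2,0],[1,0,0,1,0]]]' 5; python3 st.py .499 .088 .202
```

```text
clock: 15.25
position: [0.4996, 0.088, 0.2042]
ee_rot: [1.825, 2.555, -0.003]
force: [-1.9, -0.5, 3.4]
width: 0.005
t 15.2 pos [0.4996 0.088  0.2042] jaw 18.93 tilt [ 0.1 -2.8] w 0.50mm F tool [ 0.08 -1.95 -3.41] T [-0.09  0.17  0.03] j7 -0.20
to target (tool mm) [ 0.2 -0.6  2.2]
```

```bash
python3 -m inch '[[[1,0,0,1.2,0],[1,0,0,1,0],[1,0,0,0,0]]]' 5; python3 st.py .499 .088 .202
```

```text
clock: 15.55
position: [0.4996, 0.088, 0.2023]
ee_rot: [1.825, 2.555, -0.004]
force: [-1.2, 0.2, 4.1]
width: 0.007
t 15.6 pos [0.4996 0.088  0.2023] jaw 18.93 tilt [ 0.4 -3.1] w 0.64mm F tool [ 0.57 -1.11 -4.11] T [-0.13  0.25 -0.02] j7 -0.20
to target (tool mm) [ 0.2 -0.6  0.3]
```

```bash
python3 -m inch '[[[1,0,0,0.8,0],[1,0,0,0.4,0]]]' 5; python3 st.py; python3 -m inch '[[[1,0,0,0.6,0],[1,0,0,0,0]]]' 5; python3 st.py
```

```text
clock: 15.75
position: [0.4996, 0.088, 0.2013]
ee_rot: [1.825, 2.554, -0.003]
force: [-1.7, -1.8, 6.1]
width: 0.003
t 15.8 pos [0.4996 0.088  0.2013] jaw 18.93 tilt [ 0.8 -3.2] w 0.26mm F tool [-1.17 -2.22 -6.14] T [-0.16  0.35 -0.02] j7 -0.20
clock: 15.95
position: [0.4996, 0.088, 0.2014]
ee_rot: [1.824, 2.554, -0.004]
force: [-2.0, -1.3, 5.0]
width: 0.006
t 15.9 pos [0.4996 0.088  0.2014] jaw 18.92 tilt [ 1.1 -3.6] w 0.57mm F tool [-0.59 -2.26 -4.98] T [-0.18  0.38 -0.  ] j7 -0.20
```

```bash
python3 -m inch '[[[1,0,0,-3,0],[1,0,0,-6,0],[1,0,0,-20,0],[1,0,0,-40,0],[1,0,0,-45,0],[1,0,0,-45,0],[1,30,-20,0,0],[1,38,-30,0,0],[1,38,-30,0,0],[1,38,-30,0,0],[1,38,-30,0,0],[1,0,0,0,0]]]' 5;  python3 - <<'E'
from h import *
from st import st
st()
for nm,(x0,y0,x1,y1) in (("scene",(405,190,460,250)),("top",(222,225,262,268))):
    d=eyes.get_image(nm)
    g=cv2.cvtColor(d["frame"],cv2.COLOR_BGR2GRAY)[y0:y1,x0:x1]; g=cv2.resize(g,None,fx=4,fy=4,interpolation=cv2.INTER_CUBIC)
    n,l,st_,ce=cv2.connectedComponentsWithStats((g>85).astype(np.uint8)); H,W=g.shape
    for i in range(1,n):
        x,y,w_,h_,ar=st_[i]
        if ar>60 and x>0 and y>0 and x+w_<W and y+h_<H:
            P=np.argwhere(l==i)[:,::-1].astype(np.float32); r=cv2.minAreaRect(P); uv=(cv2.boxPoints(r)+.5)/4-.5+[x0,y0]
            w=plane(d,uv,.223); e=max([w[1]-w[0],w[2]-w[1]],key=np.linalg.norm); print(nm,w.mean(0),np.linalg.norm(e),np.degrees(np.arctan2(e[1],e[0])))
    cv2.imwrite(f"pics/{nm}7.png",d["frame"])
E
```

```text
clock: 17.15
position: [0.3022, 0.2203, 0.3681]
ee_rot: [1.826, 2.554, 0.004]
force: [0.9, 0.1, -0.1]
width: 0.005
t 17.1 pos [0.3022 0.2203 0.3681] jaw 18.87 tilt [3.2 0.9] w 0.48mm F tool [-0.22  0.85  0.14] T [ 0.02 -0.2   0.02] j7 -0.36
scene [0.52830279 0.18671168 0.223     ] 0.019080962249425765 108.19576720946074
```

View pics/scene7.png

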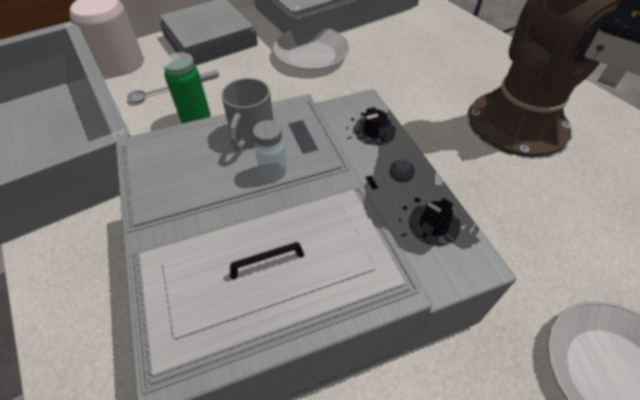

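View pics/top7.png

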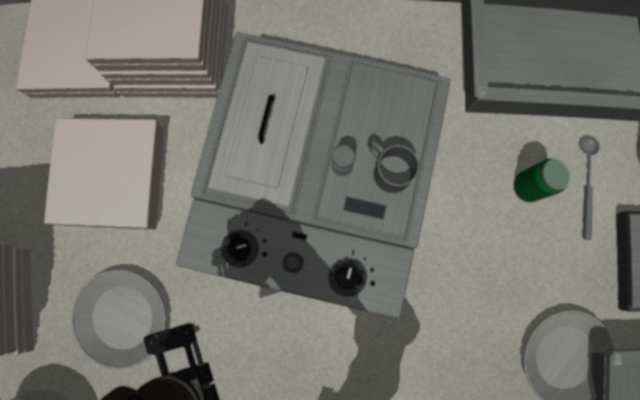

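The top view shows the left pointer at (241,246) aimed at the middle dot. In the scene view it measures −71.8°, against −71.55° expected. The right pointer at (348,273) is still at its bar, and the mug (397,165) and shaker (343,157) haven't moved. The arm is clear, so I'm handing in.

```bash
python3 -c "
from cell import workorder
print(workorder.sign_off())"
```

```text
the job is handed in; nothing more can be done
None
```

The food warmer is set and the job is handed in at about 17 s on the robot's clock; the sign-off reported no verdict. The pan is in the left well, so I worked the left dial.

**Dial:**
- I centred the gripper on the tabs by touch at 3 N; it stopped at 56.1 mm against the expected 56 mm.
- I pinched at up to 10 N until the jaws measured about 44 mm, then turned the dial 60° clockwise.
- After letting go, closing again at 3 N stopped at 56.0 mm, so both tabs are back out and the dial is locked.
- The pointer last measured −71.8° in the scene view, against −71.55° for the middle dot, which is about 1.05 rad of turn.

**Start key:** I pressed it about 5.6 mm, until it stopped moving, at roughly 5–6 N, then withdrew. I didn't measure that it came back up; the arm is clear of it and the last pictures show nothing odd.

**Rest of the warmer:** In the last pictures the right dial is still at off, the mug and shaker are where they were, and the arm touches nothing.

**Checks that disagreed:**
- The two cameras put the left dial's ring 1–2 mm apart.
- A rough hand-picked pointer reading gave −66.7°, before the −71.8° colour-mask reading.
- The final top view gave no pointer reading because the pointer was in shadow, though by eye it points at the middle dot.

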